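# Dock the bin and start the clamp knob

### The job

Push the blue bin on the aluminium dock plate straight back until it snaps past the roller catch and stands against its back stop. Then start the black clamp knob beside it without crossing the thread: turn it backwards (anticlockwise from above) until it clicks and drops, then forwards (clockwise) by about half a turn, and let go.

Things in the scene. Friction and masses are not known exactly. Their poses are not given: they have to be found in the camera images.
- dock: Aluminium plate, 300 (x) by 250 (y) by 12 mm, fixed on the table; origin under its centre, z up; the bin is pushed home towards its +x, where a steel back stop stands (67 mm over the table). Bin between low steel rails on the -y half, clamp knob on the +y half. A jar (67 mm over the table) stands loose on its -x +y corner, a grey block (42 mm) on the +x +y corner.
- bin_front (a point): Centre of the outer front (-x) face of the blue open bin sliding in the dock, 49.5 mm above the table, at y = -45 mm of the dock; axes as the dock's. The bin is 160 long (x), 100 wide and 75 mm high, its rim 87 mm above the table. Push this face towards +x, with the fingertips above the 12 mm plate. At least 40 mm in front of it is free.
- bin (a joint): How far the bin has slid towards the dock's +x, in m. Starts at 0 to 0.03, slides easily (about 2 N) to 0.042, then meets the roller catch (about 10 N), passes its crest at 0.048 and snaps home by itself against the back stop at 0.0535.
- knob_grip (a point): Grip point of the black clamp knob, on its vertical axis, 160.5 mm above the table minus joint sink; at x = 20, y = 78 mm of the dock. Its bar is 90 long (this point's x), 16 wide (y) and 34 mm high, its top 10.5 mm above this point. Under the bar a 60 mm round hub, its top 22.5 mm below this point: keep fingertips above it. A steel strap under the hub reaches over the bin's rim.
- knob (a joint): Turn of the knob on the dock, rad: grows forwards (clockwise from above); 0 = bar along the dock's x; starts at -0.3 to 0.3. Resists with about 0.06 to 0.1 N m. As found it sits on top of the first thread and binds when turned forwards (by 1.1 at the latest; do not force it); the click comes 0.35 to 1.45 rad backwards of the start. Stops: about 1.9 rad back and 3.7 rad forwards of the click.
- sink (a joint): How far knob and strap have moved down, m. As found -0.0102 to -0.0077; turning back first raises them a little; at the click they drop 0.011, to 0, under a 6 N spring and their weight. A tight grip holds them up until loosened. Once dropped they follow the thread: 0.00223 m down per rad forwards, and as much up per rad backwards. Half a turn forwards of the click reads 0.007.

How it is judged:
On the way, in this order (a step that is already met when the one before it is completed fails the run):
1. the bin has snapped home against the back stop (value of joint bin above 0.0515 m), for 0.2 s.
2. the knob has clicked and dropped from on top of the first thread (value of joint sink above -0.0057 m), for 0.2 s.
At the end, for the whole second after the job is handed in: The bin is home against the back stop (joint bin over 0.0515 m), and the knob has been turned forwards on its thread after the click, so that it has sunk more than 3.3 mm below the click's landing (joint sink over 0.0033 m, about 1.5 rad forwards of the click), and is released and at rest (value of joint bin above 0.0515 m and value of joint sink above 0.0033 m and velocity of joint knob between -0.05 and 0.05 rad/s); the robot touches nothing.
It fails at once if the knob is forced forwards beyond where the crossed thread binds, without having dropped (value of joint knob above 1.2 rad and value of joint sink below -0.003 m).
It also fails if it takes over 70 s, if anything falls off the work surface, if the arm or the gripper's body presses on something with over 40 N, if the wrist force passes 120 N, or if a joint passes its speed limit or range.

### The arm

A 6-joint arm with a two-finger parallel gripper is mounted at the origin on the work surface. World frame = base frame: x ahead of the robot, y to its left, z up, the work surface at z = 0. Lengths are in m, angles in rad, forces in N, time in s.
With the tool pointing down it reaches from about 0.35 to 0.775 m from the base axis. Payload 7.3 kg.
Tool frame: the origin (TCP) lies midway between the tips of the shut fingers; the grasp point (between the pads) lies 19 mm behind it (robot.pinch_z is the distance from the TCP to the grasp point, in m); z points along the fingers, y is the line along which they close (so a half turn about z gives the same grasp; the last joint's range is limited). The gripper opens to 92 mm and grips with 3 to 60 N. Pads are 19 mm wide; open, the fingers measure 130 mm over their backs; the gripper's body (75 mm by 190 mm) begins 47 mm behind the grasp point.
Start: joints at [1.144, 0.342, 1.524, -0, 1.275, -0.146], TCP at [0.145, 0.504, 0.227] pointing down, gripper open.
Joint ranges: [-2.53, 2.53], [-0.77, 2.02], [0.04, 2.7], [-1, 4.14], [0.28, 2.66], [-3.11, 3.11]. Speed limits (rad/s): [2.57, 2.57, 3.14, 3.14, 3.14, 3.14].

### API

Orientations are given as a rotation vector (axis times angle).
In Python, from rig import robot, viewer, workorder gives the robot as it stands.
- The arm moves only by the tool move_arm, never from a script. Its argument "rows" is a list of rows, each a list of 2 entries, a list of its own where there are three numbers: the shift along the world's x, y, z in units of 25 mm (1.0 is 25 mm), then the turn about the world's z in degrees. In form: [[[tx, ty, tz], yaw], ...]. A call has 1 to 10 rows; each row shifts and turns the commanded pose from where the row before left it; what a row does not reach is not made up. A row lasts 1/12 s, in which the tool goes at most 41.7 mm and 7.16 degrees, less where a joint would pass 70% of its speed; a pose out of reach is approached as far as the arm can. A call is refused whole if a number of a shift passes 1 or a number of a turn 7.16, either way. A call with a gripper value outside its range is refused whole. "fingers" is the closure in counts, from 0 (fully open) to 255 (shut), set as the call begins (left out, the last holds). The fingers move at their own pace and stop on an object; the grip force is fixed at half the most. Time passes only in rows, so rows that do not move let the fingers close. It gives the time, the measured TCP pose, the force, the opening and the grip force at its end, in the units of the state.
- robot.get_state(): the state, without advancing time (a new reading comes with each control period).
- viewer.snapshot(name): name is "scene" or "top" or "wrist"; returns (picture, depth): 420x560x3 uint8, red, green, blue; 420x560 float32, m along the optical axis (not along the pixel's ray), 0 where there is no reading.
- viewer.camera_info(name): a dict with "fx", "fy", "cx", "cy" (pixels), "xyz" and "attitude" of the camera in the world. Camera axes: x right, y up, looking along -z (the intrinsics and any distortion apply to the point x, -y, -z); pixel columns grow to the right and rows downward; lengths in m; the calibration is good to about 2 mm. A picture is of the moment at which its call begins: read the wrist's pose just before it. camera_info takes no time and is no camera call; for the wrist camera it gives the pose at the moment of the call.
- workorder.close_job(): hands the job in; it is judged then, once.
Trained networks look in the newest picture that a camera, given by its name, has taken for a name from the list of things; names that differ only in an ending like _2 or _b are one class to them, and where a whole thing is asked for, a point or a joint stands for the part that bears it (a point fixed in the world has none). Each returns a list of dicts, best first, with "score" (0 to 1); they miss things now and then, are a little off and sometimes report something else, mostly with a low value. They report only what shows in the picture. A call takes as long as a camera call.
- viewer.search_frame(camera, name): "point" ([x, y, z] in m, in world coordinates, good to about 4 mm: the middle of the surface that is visible of it).
- viewer.mark_of(camera, name): "point" ([x, y, z] in m, in world coordinates, good to about 4 mm: a listed point, or the origin of a listed thing).
The state is a dict: "t": time; "joint_pos": joint angles; "joint_vel": joint speeds; "joint_torque": joint torques, N m; "tcp_pos": TCP position; "tcp_rot": TCP orientation; "contact_force": force on the tool from outside, world axes, zero at the start; "ft_torque": the same for the moment, N m; "grip_width": opening from 0.0 (shut) to 1.0 (fully open); "grip_force": force on a finger pad.
Only numpy, scipy, OpenCV 4.12 (cv2) and the standard library are available. Lean on these libraries where they do the work, as an engineer would, in place of code of your own. Each camera call takes 0.05 s, during which the arm holds its last target. There are 200 camera calls.

## Working session

There is one attempt and no reset: what is moved stays moved. The work goes in short steps, Python scripts to look and compute and a tool call to move; the robot and the scene stay as the last step left them, time stands still between calls to the robot, and variables do not carry over. Pictures are saved under pics/ and viewed, at most 10 in all, crops included, and the job is handed in when it is done.

Besides the shell and the picture viewer there is one more tool, called after ">>>" by a JSON object that holds its "api" and its "payload", one argument or row to a line. move_arm: Moves the arm, as the interface text tells. Its arguments: {"type":"object","properties":{"rows":{"type":"array","items":{"type":"array"}},"fingers":{"type":"number"}},"required":["rows"]}

```bash
mkdir -p pics; ls
cat > h.py <<'E'
import numpy as np, cv2
from scipy.spatial.transform import Rotation as R
from rig import robot, viewer, workorder
def snap(c,f):
    p,d=viewer.snapshot(c); cv2.imwrite('pics/'+f,p[:,:,::-1]); return p,d
def cloud(c,d):
    i=viewer.camera_info(c); v,u=np.mgrid[:420,:560]
    P=np.stack([(u-i['cx'])/i['fx']*d,-(v-i['cy'])/i['fy']*d,-d],-1)
    a=np.array(i['attitude'])
    M=R.from_rotvec(a).as_matrix() if a.size==3 else a
    return P@M.T+np.array(i['xyz'])
E
python3 - <<'E'
from h import *
print(viewer.camera_info('top'))
for c in ['top','scene']:
    p,d=snap(c,c+'0.png')
    np.save(c+'0.npy',cloud(c,d))
    for n in ['dock','bin_front','knob_grip']:
        for r in viewer.mark_of(c,n)[:2]: print(c,n,np.round(r['point'],4),round(r['score'],2))
print(robot.get_state())
E
```

```text
pics
{'fx': 426.8962340844607, 'fy': 426.8962340844607, 'cx': 273.42876065418506, 'cy': 212.19147832180334, 'xyz': array([0.51721178, 0.02361325, 0.76387437]), 'attitude': array([ 0.04240607, -0.02960731, -1.5929914 ])}
top dock [0.5941 0.0636 0.0015] 0.59
top bin_front [0.508  0.0047 0.0501] 0.74
top knob_grip [0.6017 0.1446 0.1716] 0.73
scene dock [ 0.591  0.061 -0.002] 0.76
scene bin_front [0.5048 0.0025 0.0487] 0.78
scene knob_grip [0.5992 0.1377 0.1675] 0.84
{'t': 0.4, 'joint_pos': array([ 1.14402414e+00,  3.42115078e-01,  1.52424070e+00,  3.42160386e-06,
        1.27540448e+00, -1.45985096e-01]), 'joint_vel': array([ 0.00080866, -0.00206109, -0.00187363, -0.00022125,  0.00066504,
       -0.00037266]), 'joint_torque': array([-1.54825080e-03, -4.30716312e+01, -2.44189471e+01,  7.17565580e-02,
        5.01298369e-02, -1.91216498e-05]), 'tcp_pos': array([0.14543391, 0.50440446, 0.22663155]), 'tcp_rot': array([-4.39606343e-01, -3.11063232e+00,  2.51085897e-04]), 'contact_force': array([ 0.36926261, -0.42471968,  0.19738533]), 'ft_torque': array([ 0.03138461, -0.01089123,  0.02705525]), 'grip_force': 0.0, 'grip_width': 0.9973055759184322}
```

View pics/top0.png

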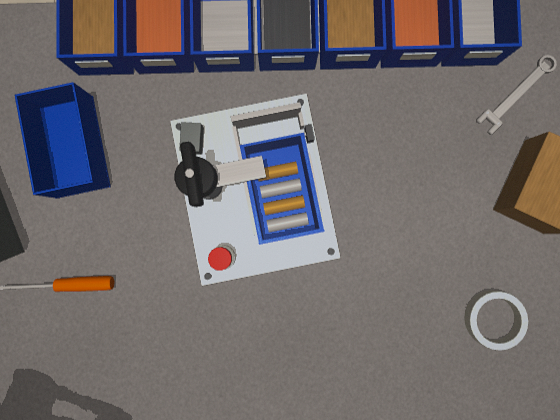

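View pics/scene0.png

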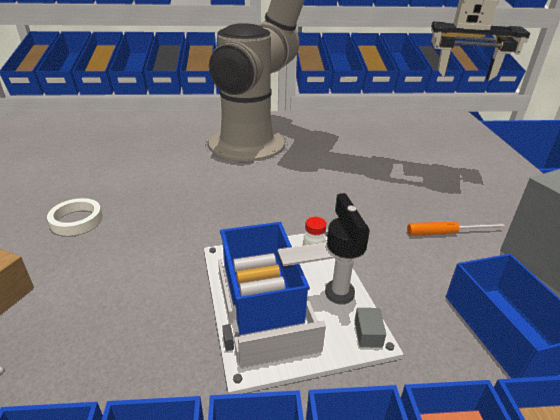

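The top view shows the dock turned by about +11° (front edge from (201,285) to (339,258)). The bin front is at about (290,238). The knob bar runs from (188,148) to (197,205), with the jar at (220,258).

Run:
```python
from h import *
P=np.load('top0.npy'); img=cv2.imread('pics/top0.png').astype(int)
v,u=np.mgrid[:420,:560]
roi=(u>165)&(u<345)&(v>90)&(v<290)
z=P[...,2]
def rect(m,n):
    q=P[m]; r=cv2.minAreaRect((q[:,:2]*1000).astype(np.float32)); print(n,len(q),np.round(r[0],1),np.round(r[1],1),round(r[2],2),'zmed',np.round(np.median(q[:,2]),4)); 
bar=roi&(z>0.152)&(z<.2); rect(bar,'bar'); print(np.percentile(z[bar],[5,50,95]))
q=P[bar][:,:2]; q=q-q.mean(0); w,V=np.linalg.eigh(q.T@q); print('bar ang',np.degrees(np.arctan(V[1,1]/V[0,1])))
rect(roi&(z>.006)&(z<.018),'plate')
b,g,r=img[...,0],img[...,1],img[...,2]
rim=roi&(b>r+40)&(abs(z-.087)<.006); rect(rim,'rim')
rect(roi&(r>150)&(g<80)&(b<80)&(z>.05),'jar')
```

```text
bar 914 [600.3 142.7] [89.8 16.5] 8.3 zmed 0.1788
[0.15864587 0.17881101 0.18125371]
bar ang 8.299252596202408
plate 14123 [594.7  62.6] [300.6 250.3] 10.05 zmed 0.0118
rim 1155 [586.7  15.3] [162.4 105.5] 10.07 zmed 0.0864
jar 401 [485.7  78.1] [ 35.9 120.7] 13.43 zmed 0.0663
```

>>> {"api": "move_arm", "payload": {
  "rows": [
    [[0.6,-0.95,0],2.6],
    [[0.6,-0.95,0],2.6],
    [[0.6,-0.95,0],2.6],
    [[0.6,-0.95,0],2.6],
    [[0.6,-0.95,0],2.6],
    [[0.6,-0.95,0],2.6],
    [[0.6,-0.95,0],2.6],
    [[0.6,-0.95,0],2.6],
    [[0.6,-0.95,0],2.6],
    [[0.6,-0.95,0],2.6]
  ],
  "fingers": 255
}}

```text
t: 1.23
tcp_pos: [0.296, 0.2658, 0.2269]
tcp_rot: [-0.275, 3.129, 0.0]
contact_force: [1.2, 0.8, -0.2]
grip_width: 0.321
grip_force: 0.0
```

>>> {"api": "move_arm", "payload": {
  "rows": [
    [[0.7,-0.95,0],0],
    [[0.7,-0.95,0],0],
    [[0.7,-0.95,0],0],
    [[0.7,-0.95,0],0],
    [[0.7,-0.95,0],0],
    [[0.7,-0.95,0],0],
    [[0.7,-0.95,0],0],
    [[0.7,-0.95,0],0],
    [[0.7,-0.95,0],0],
    [[0.7,-0.95,0],0]
  ]
}}

```text
t: 2.07
tcp_pos: [0.4712, 0.0281, 0.2269]
tcp_rot: [-0.271, 3.13, 0.0]
contact_force: [0.3, 1.2, 0.1]
grip_width: 0.005
grip_force: 0.0
```

>>> {"api": "move_arm", "payload": {
  "rows": [
    [[0,-0.7,-0.3],0],
    [[0,-0.65,-0.6],0],
    [[0,0,-0.9],0],
    [[0,0,-0.9],0],
    [[0,0,-0.9],0],
    [[0,0,-0.9],0],
    [[0,0,-0.9],0],
    [[0,0,-0.9],0],
    [[0,0,-0.7],0],
    [[0,0,-0.3],0]
  ]
}}

```text
t: 2.9
tcp_pos: [0.4692, -0.0041, 0.0422]
tcp_rot: [0.271, -3.126, -0.002]
contact_force: [-0.6, 0.7, -0.0]
grip_width: 0.003
grip_force: 0.0
```

>>> {"api": "move_arm", "payload": {
  "rows": [
    [[0.2,0.035,0],0],
    [[0.2,0.035,0],0],
    [[0.2,0.035,0],0],
    [[0.2,0.035,0],0],
    [[0.2,0.035,0],0],
    [[0.2,0.035,0],0],
    [[0,0,0],0]
  ]
}}

```text
t: 3.48
tcp_pos: [0.5018, 0.001, 0.0447]
tcp_rot: [-0.272, 3.128, -0.0]
contact_force: [-0.8, 0.4, 0.4]
grip_width: 0.004
grip_force: 0.0
```

>>> {"api": "move_arm", "payload": {
  "rows": [
    [[0.15,0.027,0],0],
    [[0.15,0.027,0],0],
    [[0.15,0.027,0],0],
    [[0.15,0.027,0],0],
    [[0.15,0.027,0],0],
    [[0,0,0],0]
  ]
}}

```text
t: 3.98
tcp_pos: [0.5202, 0.0044, 0.0443]
tcp_rot: [-0.271, 3.129, -0.0]
contact_force: [-0.6, -0.3, 0.8]
grip_width: 0.004
grip_force: 0.0
```

```bash
cat > rim.py <<'E'
from h import *
p,d=snap('top','rim.png'); P=cloud('top',d); z=P[...,2]; img=p.astype(int)
v,u=np.mgrid[:420,:560]; roi=(u>165)&(u<345)&(v>90)&(v<290)
m=roi&(img[...,2]>img[...,0]+40)&(abs(z-.087)<.006)
c,s=np.cos(np.radians(10.05)),np.sin(np.radians(10.05))
x=(P[m][:,:2]-[.5947,.0626])@[c,s]; y=(P[m][:,:2]-[.5947,.0626])@[-s,c]
print('rim dock x',np.percentile(x,[1,99]),'y',np.percentile(y,[1,99]))
st=roi&(z>.058)&(z<.07)&(abs(img[...,2]-img[...,0])<40)
xs=(P[st][:,:2]-[.5947,.0626])@[c,s]; ys=(P[st][:,:2]-[.5947,.0626])@[-s,c]
k=(xs>70)&(ys<10); print('stop x',np.percentile(xs[k],[2,50,98]),k.sum())
E
python3 rim.py
```

```text
rim dock x [-0.01733048  0.08773072] y [-0.09731699  0.00707729]Traceback (most recent call last):
  File "rim.py", line 10, in <module>
    k=(xs>70)&(ys<10); print('stop x',np.percentile(xs[k],[2,50,98]),k.sum())
                                      ~~~~~~~~~~~~~^^^^^^^^^^^^^^^^^
    return _quantile_unchecked(
        a, q, axis, out, overwrite_input, method, keepdims, weights)
    return _ureduce(a,
                    func=_quantile_ureduce_func,
    ...<5 lines>...
                    overwrite_input=overwrite_input,
                    method=method)
    r = func(a, **kwargs)
    result = _quantile(arr,
                       quantiles=q,
    ...<2 lines>...
                       out=out,
                       weights=wgt)
    slices_having_nans = np.isnan(arr[-1, ...])
                                  ~~~^^^^^^^^^
IndexError: index -1 is out of bounds for axis 0 with size 0
```

```bash
sed -i 's/xs>70/xs>.07/;s/ys<10/ys<.01/' rim.py; python3 rim.py
python3 - <<'E'
import numpy as np,cv2
P=np.load('top0.npy'); img=cv2.imread('pics/top0.png').astype(int); z=P[...,2]
v,u=np.mgrid[:420,:560]; roi=(u>165)&(u<345)&(v>90)&(v<290)
c,s=np.cos(np.radians(10.05)),np.sin(np.radians(10.05))
m=roi&(img[...,0]>img[...,2]+40)&(abs(z-.087)<.006)
x=(P[m][:,:2]-[.5947,.0626])@[c,s];print(np.percentile(x,[1,99]))
E
```

```text
rim dock x [-0.01761408  0.08766251] y [-0.09734911  0.00712206]
stop x [0.10942884 0.11369465 0.11968403] 500
[-0.09719652  0.06433169]
```

>>> {"api": "move_arm", "payload": {
  "rows": [
    [[0.1,0.018,0],0],
    [[0.1,0.018,0],0],
    [[0.1,0.018,0],0],
    [[0.1,0.018,0],0],
    [[0.1,0.018,0],0],
    [[0,0,0],0]
  ]
}}

```text
t: 4.58
tcp_pos: [0.5313, 0.0065, 0.0441]
tcp_rot: [0.272, -3.128, -0.0]
contact_force: [-3.4, -1.5, 0.7]
grip_width: 0.001
grip_force: 2.0
```

>>> {"api": "move_arm", "payload": {
  "rows": [
    [[0.1,0.018,0],0],
    [[0.1,0.018,0],0],
    [[0,0,0],0]
  ]
}}

```text
t: 4.83
tcp_pos: [0.537, 0.0075, 0.0442]
tcp_rot: [-0.271, 3.13, 0.0]
contact_force: [-0.0, -0.8, -0.4]
grip_width: 0.006
grip_force: 0.2
```

```bash
python3 rim.py
```

```text
rim dock x [0.01123316 0.10443455] y [-0.0973875   0.00733742]
stop x [0.09606463 0.11491747 0.11973817] 398
```

>>> {"api": "move_arm", "payload": {
  "rows": [
    [[0.08,0.014,0],0],
    [[0.08,0.014,0],0],
    [[0,0,0],0]
  ]
}}

```text
t: 5.13
tcp_pos: [0.5418, 0.0082, 0.0445]
tcp_rot: [-0.271, 3.128, -0.0]
contact_force: [-1.0, 0.2, 0.2]
grip_width: 0.003
grip_force: 0.0
```

```bash
python3 rim.py
```

```text
rim dock x [0.01928142 0.10982076] y [-0.09736872  0.00711467]
stop x [0.08036826 0.11742585 0.11999873] 191
```

>>> {"api": "move_arm", "payload": {
  "rows": [
    [[0.08,0.014,0],0],
    [[0.08,0.014,0],0],
    [[0,0,0],0]
  ]
}}

```text
t: 5.43
tcp_pos: [0.5419, 0.0085, 0.0441]
tcp_rot: [0.272, -3.123, -0.0]
contact_force: [-10.4, -3.6, 7.8]
grip_width: 0.003
grip_force: 5.7
```

```bash
python3 rim.py
```

```text
rim dock x [0.02417681 0.10960311] y [-0.09741318  0.00719112]
stop x [0.08584363 0.11753961 0.11993235] 183
```

>>> {"api": "move_arm", "payload": {
  "rows": [
    [[0.1,0.018,0],0],
    [[0.1,0.018,0],0],
    [[0,0,0],0]
  ]
}}

```text
t: 5.73
tcp_pos: [0.5415, 0.0086, 0.0441]
tcp_rot: [0.272, -3.112, -0.0]
contact_force: [-30.5, -10.0, 22.9]
grip_width: 0.002
grip_force: 16.1
```

```bash
python3 rim.py
```

```text
rim dock x [0.02931078 0.10975528] y [-0.09743728  0.00719926]
stop x [0.07923862 0.11749915 0.11978507] 183
```

>>> {"api": "move_arm", "payload": {
  "rows": [
    [[-0.4,-0.07,0],0],
    [[-0.6,-0.1,0],0],
    [[-0.8,-0.14,0],0],
    [[0,0,0.9],0],
    [[0,0,0.9],0],
    [[0,0,0.9],0],
    [[0,0,0.9],0],
    [[0,0,0.9],0],
    [[0,0,0.9],0],
    [[0,0,0.9],0]
  ],
  "fingers": 255
}}

```text
t: 6.62
tcp_pos: [0.5047, 0.0021, 0.203]
tcp_rot: [-0.271, 3.129, 0.0]
contact_force: [0.5, 0.4, -0.6]
grip_width: 0.007
grip_force: 0.0
```

>>> {"api": "move_arm", "payload": {
  "rows": [
    [[0,0,0.9],0],
    [[0.3,0.4,0.5],-0.8],
    [[0.6,0.9,0],-0.8],
    [[0.6,0.9,0],0],
    [[0.6,0.9,0],0],
    [[0.6,0.9,0],0],
    [[0.6,0.9,0],0],
    [[0.5,0.7,0],0],
    [[0,0,0],0],
    [[0,0,0],0]
  ],
  "fingers": 0
}}

```text
t: 7.45
tcp_pos: [0.5998, 0.1428, 0.2361]
tcp_rot: [0.23, -3.132, 0.0]
contact_force: [-0.9, -0.2, -0.5]
grip_width: 0.681
grip_force: 0.0
```

```bash
cat > knob.py <<'E'
from h import *
import sys
c=sys.argv[1]; s0=robot.get_state(); print(s0['t'],np.round(s0['tcp_pos'],4),np.round(s0['tcp_rot'],3),'j',np.round(s0['joint_pos'],2))
p,d=snap(c,sys.argv[2]); P=cloud(c,d); z=P[...,2]
m=(np.hypot(P[...,0]-.6005,P[...,1]-.1428)<.055)&(z>.15)&(z<.19)&(d>0)&(p.max(2)<90)
q=P[m]; print(len(q),'z pct',np.percentile(q[:,2],[5,25,50,75,95]))
top=q[q[:,2]>np.percentile(q[:,2],75)-.006]
r=cv2.minAreaRect((top[:,:2]*1000).astype(np.float32)); print(np.round(r[0],1),np.round(r[1],1),r[2])
e=top[:,:2]-top[:,:2].mean(0); w,V=np.linalg.eigh(e.T@e); print('bar ang',np.degrees(np.arctan2(V[1,1],V[0,1])))
E
python3 knob.py wrist w1.png
```

```text
7.45 [0.5998 0.1428 0.2361] [ 0.23  -3.132  0.   ] j [ 0.11  0.51  1.24 -0.    1.4  -1.61]
2418 z pct [0.17747723 0.18033393 0.18111482 0.18166788 0.18240292]
[599.3 142. ] [86.9 16. ] 8.180074691772461
bar ang -171.2155537994639
```

>>> {"api": "move_arm", "payload": {
  "rows": [
    [[0,0,-0.4],0],
    [[0,0,-0.6],0],
    [[0,0,-0.6],0],
    [[0,0,-0.6],0],
    [[0,0,-0.6],0],
    [[0,0,-0.4],0],
    [[0,0,-0.12],0],
    [[0,0,0],0]
  ]
}}

```text
t: 8.17
tcp_pos: [0.5991, 0.1414, 0.1529]
tcp_rot: [0.226, -3.132, 0.0]
contact_force: [0.0, 0.6, -0.2]
grip_width: 1.005
grip_force: 0.0
```

>>> {"api": "move_arm", "payload": {
  "rows": [
    [[0,0,0],0],
    [[0,0,0],0],
    [[0,0,0],0],
    [[0,0,0],0],
    [[0,0,0],0],
    [[0,0,0],0],
    [[0,0,0],0],
    [[0,0,0],0],
    [[0,0,0],0],
    [[0,0,0],0]
  ],
  "fingers": 255
}}

```text
t: 9.0
tcp_pos: [0.5997, 0.142, 0.1537]
tcp_rot: [0.228, -3.133, -0.0]
contact_force: [-0.1, 0.3, 0.2]
grip_width: 0.325
grip_force: 0.0
```

```bash
cat > st.py <<'E'
from h import *
s=robot.get_state(); print(s['t'],*[np.round(s[k],3) for k in('tcp_pos','tcp_rot','contact_force','ft_torque','grip_width','grip_force','joint_pos')])
E
python3 st.py
```

```text
9.0 [0.6   0.142 0.154] [ 0.228 -3.133 -0.   ] [-0.052  0.298  0.193] [0.077 0.046 0.023] 0.325 0.0 [ 0.108  0.569  1.362  0.     1.21  -1.608]
```

>>> {"api": "move_arm", "payload": {
  "rows": [
    [[0,0,0],0],
    [[0,0,0],0],
    [[0,0,0],0],
    [[0,0,0],0],
    [[0,0,0],0],
    [[0,0,0],0]
  ]
}}

```text
t: 9.5
tcp_pos: [0.5995, 0.1432, 0.1538]
tcp_rot: [0.228, -3.133, -0.003]
contact_force: [-0.8, 4.7, -0.1]
grip_width: 0.17
grip_force: 30.0
```

```bash
python3 st.py
```

```text
9.5 [0.6   0.143 0.154] [ 2.280e-01 -3.133e+00 -3.000e-03] [-0.798  4.662 -0.103] [ 0.796  0.08  -0.007] 0.17 30.0 [ 0.109  0.569  1.362  0.002  1.21  -1.608]
```

>>> {"api": "move_arm", "payload": {
  "rows": [
    [[0,0.04,0],0],
    [[0,0,0],2],
    [[0,0,0],3],
    [[0,0,0],3],
    [[0,0,0],3],
    [[0,0,0],3],
    [[0,0,0],3],
    [[0,0,0],3],
    [[0,0,0],0]
  ]
}}

```text
t: 10.25
tcp_pos: [0.5996, 0.1429, 0.1544]
tcp_rot: [-0.771, 3.045, -0.0]
contact_force: [-3.2, 1.0, 5.3]
grip_width: 0.172
grip_force: 30.0
```

```bash
python3 st.py
```

```text
10.25 [0.6   0.143 0.154] [-0.771  3.045 -0.   ] [-3.21   1.003  5.27 ] [ 0.197  0.504 -0.067] 0.172 30.001 [ 0.11   0.569  1.361 -0.     1.212 -1.957]
```

>>> {"api": "move_arm", "payload": {
  "rows": [
    [[0,0,0],2],
    [[0,0,0],2],
    [[0,0,0],2],
    [[0,0,0],2],
    [[0,0,0],2],
    [[0,0,0],0]
  ]
}}

```text
t: 10.75
tcp_pos: [0.5997, 0.1428, 0.1547]
tcp_rot: [-1.03, 2.968, -0.001]
contact_force: [-4.4, 0.4, 6.5]
grip_width: 0.173
grip_force: 30.0
```

```bash
python3 st.py
```

```text
10.75 [0.6   0.143 0.155] [-1.030e+00  2.968e+00 -1.000e-03] [-4.438  0.387  6.479] [ 0.121  0.599 -0.18 ] 0.173 30.009 [ 0.11   0.568  1.361 -0.     1.212 -2.129]
```

>>> {"api": "move_arm", "payload": {
  "rows": [
    [[-0.04,0,0],2],
    [[0,0,0],2],
    [[0,0,0],2],
    [[0,0,0],2],
    [[0,0,0],2],
    [[0,0,0],0]
  ]
}}

```text
t: 11.25
tcp_pos: [0.5997, 0.1427, 0.1548]
tcp_rot: [-1.284, 2.864, -0.002]
contact_force: [0.9, 0.4, 4.8]
grip_width: 0.176
grip_force: 30.0
```

>>> {"api": "move_arm", "payload": {
  "rows": [
    [[0,0,0],2],
    [[0,0,0],2],
    [[0,0,0],2],
    [[0,0,0],2],
    [[0,0,0],2],
    [[0,0,0],0]
  ]
}}

```text
t: 11.75
tcp_pos: [0.5998, 0.1427, 0.153]
tcp_rot: [-1.53, 2.742, -0.002]
contact_force: [5.6, 0.8, -6.7]
grip_width: 0.173
grip_force: 30.0
```

```bash
python3 st.py
```

```text
11.75 [0.6   0.143 0.153] [-1.530e+00  2.742e+00 -2.000e-03] [ 5.562  0.849 -6.69 ] [ 0.24  -0.837  0.125] 0.173 30.008 [ 1.100e-01  5.690e-01  1.364e+00 -1.000e-03  1.206e+00 -2.479e+00]
```

>>> {"api": "move_arm", "payload": {
  "rows": [
    [[0.05,0,0],2],
    [[0,0,0],2],
    [[0,0,0],2],
    [[0,0,0],0]
  ]
}}

```text
t: 12.08
tcp_pos: [0.5999, 0.1426, 0.152]
tcp_rot: [1.67, -2.659, -0.0]
contact_force: [2.8, 0.6, -10.6]
grip_width: 0.172
grip_force: 30.0
```

>>> {"api": "move_arm", "payload": {
  "rows": [
    [[0,0,0],0],
    [[0,0,0],0],
    [[0,0,0],0],
    [[0,0,0],0],
    [[0,0,0],0],
    [[0,0,0],0],
    [[0,0,0],0],
    [[0,0,0],0]
  ],
  "fingers": 130
}}

```text
t: 12.75
tcp_pos: [0.6, 0.143, 0.1538]
tcp_rot: [-1.672, 2.66, -0.0]
contact_force: [-0.4, 0.3, -0.4]
grip_width: 0.488
grip_force: 0.0
```

```bash
python3 st.py; python3 knob.py wrist w2.png; python3 knob.py top t2.png
```

```text
12.75 [0.6   0.143 0.154] [-1.672  2.66  -0.   ] [-0.368  0.269 -0.447] [0.088 0.132 0.002] 0.488 0.0 [ 0.11   0.57   1.361  0.     1.211 -2.583]
12.75 [0.6    0.143  0.1538] [-1.672  2.66  -0.   ] j [ 0.11  0.57  1.36  0.    1.21 -2.58]
4813 z pct [0.1605456  0.17085493 0.17197871 0.17263282 0.17787971]
[599.4 140.4] [55.9 75.1] 8.417905807495117
bar ang 64.49790167708844
12.8 [0.6    0.143  0.1538] [-1.672  2.66   0.   ] j [ 0.11  0.57  1.36  0.    1.21 -2.58]
246 z pct [0.1596746  0.16901974 0.17020049 0.17134092 0.17263628]
[593.9 119.8] [45.2 25.3] 31.898176193237305
bar ang 45.32298235495887
```

>>> {"api": "move_arm", "payload": {
  "rows": [
    [[0,0,-0.16],0],
    [[0,0,-0.16],0],
    [[0,0,0],0]
  ]
}}

```text
t: 13.1
tcp_pos: [0.5994, 0.143, 0.1445]
tcp_rot: [1.671, -2.658, -0.001]
contact_force: [0.3, 0.0, 0.3]
grip_width: 0.492
grip_force: 0.0
```

>>> {"api": "move_arm", "payload": {
  "rows": [
    [[0,0,0],0],
    [[0,0,0],0],
    [[0,0,0],0],
    [[0,0,0],0],
    [[0,0,0],0],
    [[0,0,0],0],
    [[0,0,0],0],
    [[0,0,0],0],
    [[0,0,0],0],
    [[0,0,0],0]
  ],
  "fingers": 255
}}

```text
t: 13.93
tcp_pos: [0.6001, 0.143, 0.1459]
tcp_rot: [-1.672, 2.659, -0.0]
contact_force: [0.6, -0.5, 1.7]
grip_width: 0.173
grip_force: 30.0
```

>>> {"api": "move_arm", "payload": {
  "rows": [
    [[0,0,0],-3],
    [[0,0,-0.01],-6],
    [[0,0,-0.01],-6],
    [[0,0,-0.01],-6],
    [[0,0,-0.01],-6],
    [[0,0,-0.01],-6],
    [[0,0,-0.01],-6],
    [[0,0,-0.01],-6],
    [[0,0,-0.01],-6],
    [[0,0,0],0]
  ]
}}

```text
t: 14.77
tcp_pos: [0.5999, 0.1433, 0.1439]
tcp_rot: [-0.358, 3.121, 0.001]
contact_force: [-0.5, 0.8, 2.8]
grip_width: 0.171
grip_force: 30.0
```

```bash
python3 st.py
```

```text
14.7667 [0.6   0.143 0.144] [-3.580e-01  3.121e+00  1.000e-03] [-0.472  0.824  2.776] [ 0.137  0.162 -0.163] 0.171 30.015 [ 0.11   0.579  1.373  0.     1.189 -1.69 ]
```

>>> {"api": "move_arm", "payload": {
  "rows": [
    [[0,0,-0.01],-6],
    [[0,0,-0.01],-6],
    [[0,0,-0.01],-6],
    [[0,0,-0.01],-6],
    [[0,0,-0.01],-6],
    [[0,0,-0.01],-6],
    [[0,0,-0.01],-6],
    [[0,0,-0.01],-6],
    [[0,0,-0.01],-6],
    [[0,0,-0.01],-6]
  ]
}}

```text
t: 15.6
tcp_pos: [0.6001, 0.1437, 0.1416]
tcp_rot: [1.246, 2.883, 0.002]
contact_force: [-0.7, 2.5, 1.2]
grip_width: 0.171
grip_force: 30.0
```

>>> {"api": "move_arm", "payload": {
  "rows": [
    [[0,0,-0.01],-6],
    [[0,0,-0.01],-6],
    [[0,0,-0.01],-6],
    [[0,0,-0.01],-6],
    [[0,0,-0.01],-6],
    [[0,0,-0.01],-6],
    [[0,0,-0.01],-6],
    [[0,0,-0.01],-6],
    [[0,0,-0.01],-6],
    [[0,0,-0.01],-6]
  ]
}}

```text
t: 16.43
tcp_pos: [0.6005, 0.1437, 0.1392]
tcp_rot: [2.521, 1.874, 0.003]
contact_force: [2.7, 2.7, 1.4]
grip_width: 0.175
grip_force: 30.0
```

>>> {"api": "move_arm", "payload": {
  "rows": [
    [[0,0,-0.01],-6],
    [[0,0,-0.01],-6],
    [[0,0,0],0],
    [[0,0,0],0]
  ]
}}

```text
t: 16.77
tcp_pos: [0.6006, 0.1438, 0.1387]
tcp_rot: [-2.698, -1.608, -0.004]
contact_force: [2.6, 4.0, 2.5]
grip_width: 0.171
grip_force: 30.0
```

```bash
python3 st.py
```

```text
16.7667 [0.601 0.144 0.139] [-2.698 -1.608 -0.004] [2.593 3.984 2.463] [ 0.573 -0.199 -0.157] 0.171 30.02 [1.100e-01 5.840e-01 1.379e+00 1.000e-03 1.176e+00 6.060e-01]
```

>>> {"api": "move_arm", "payload": {
  "rows": [
    [[0,0,0],0],
    [[0,0,0],0],
    [[0,0,0],0],
    [[0,0,0],0],
    [[0,0,0],0],
    [[0,0,0],0],
    [[0,0,0],0],
    [[0,0,0],0],
    [[0,0,0],0],
    [[0,0,0],0]
  ],
  "fingers": 60
}}

```text
t: 17.6
tcp_pos: [0.6, 0.1431, 0.1383]
tcp_rot: [2.702, 1.602, 0.0]
contact_force: [-0.4, 0.2, 0.2]
grip_width: 0.76
grip_force: 0.0
```

>>> {"api": "move_arm", "payload": {
  "rows": [
    [[0,0,0.3],0],
    [[0,0,0.6],0],
    [[0,0,0.8],0],
    [[0,0,0.8],0],
    [[0,0,0.8],0],
    [[0,0,0.8],0],
    [[-0.8,0,0.5],0],
    [[-0.9,0,0],0],
    [[-0.9,0,0],0],
    [[-0.9,0,0],0]
  ]
}}

```text
t: 18.43
tcp_pos: [0.5116, 0.143, 0.2541]
tcp_rot: [2.702, 1.601, 0.002]
contact_force: [0.7, -0.5, -0.2]
grip_width: 0.764
grip_force: 0.0
```

>>> {"api": "move_arm", "payload": {
  "rows": [
    [[-0.9,0,0],0],
    [[-0.9,0,0],0],
    [[-0.9,0,0],0],
    [[-0.6,0,0],0],
    [[0,0,0],0],
    [[0,0,0],0]
  ]
}}

```text
t: 18.93
tcp_pos: [0.4301, 0.1432, 0.2542]
tcp_rot: [2.701, 1.602, 0.003]
contact_force: [0.5, -0.7, 0.2]
grip_width: 0.764
grip_force: 0.0
```

```bash
python3 st.py; python3 knob.py top t3.png; python3 rim.py
```

```text
18.9333 [0.43  0.143 0.254] [2.701 1.602 0.003] [ 0.5   -0.71   0.225] [-0.104  0.068  0.05 ] 0.764 0.0 [ 0.152  0.186  1.661 -0.     1.293  0.652]
18.9333 [0.4301 0.1432 0.2542] [2.701 1.602 0.003] j [ 0.15  0.19  1.66 -0.    1.29  0.65]
645 z pct [0.15974898 0.16208428 0.16314121 0.16401164 0.16522285]
[600.2 142.3] [88.8 16. ] 61.26607131958008
bar ang 61.10923939591785
rim dock x [-0.05222649  0.10937452] y [-0.09729882  0.00735678]
stop x [0.07870207 0.11740694 0.1201504 ] 192
```

View pics/t3.png

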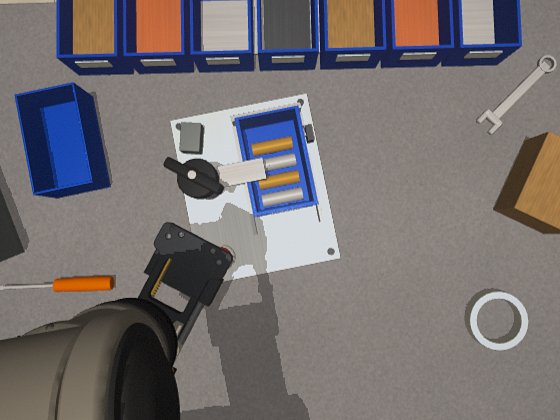

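The bin stands against the stop (rim at about (235–315, 107–215)), and the knob's top is at 163.5 mm, so the sink is about 7 mm. The gripper is clear of everything.

```bash
python3 -c "
from rig import workorder
print(workorder.close_job())"
```

```text
the job is handed in; nothing more can be done
None
```

I handed the job in at about 19 s; no verdict came back. By my measurements the bin is home against its back stop (30 N moved it no further), and the knob clicked, dropped, was turned forwards about half a turn (sink about 7 mm) and released, with the arm clear.

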